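# Slide the served cup in under the pick-up shelf

## Task

A cup stands on a round wooden serving board on the cafe counter. Push the board, cup and all, across the counter and in under the middle of the low pick-up shelf until it comes up against the sprung rubber stop hidden in there, and leave it resting against the stop, slightly pressing it in. Push gently, do not ram the stop, keep the cup standing on the board, and leave the pitcher, jar and bowl alone.

Things in the scene. Friction and masses are not known exactly. Their poses are not given: they have to be found in the camera images.
- board: Round flat serving board of pale wood, a plain disc 150 mm in diameter and 20 mm thick with an upright edge, lying loose on the counter; too wide to grip. Origin: centre of its underside, z up; its yaw does not matter. Board (245 to 490 g) and cup together slide on the counter with about 2.3 to 5.3 N.
- cup: White china cup standing loose near the middle of the board: 76 mm across the rim, 55 mm high, one small handle. About 250 g. Origin: centre of its underside (20 mm above the counter at the start), z up.
- shelf: Low pick-up shelf fixed on the counter: wooden top 340 mm wide, 240 deep, 20 thick, underside 120 mm up, on four 16 mm posts (30 and 215 mm behind the front edge, 155 mm left and right); open below on all sides. Two jars and a clear sign stand at the back on top. Origin: on the counter below the middle of the front edge; x runs level in under the shelf (+x within 0.2 rad), y left, z up.
- shelf_lip (a point): Middle of the lower front edge of the shelf's top, 120 mm above the counter. With a vertical tool the gripper's body meets this edge before the board is home: lean the tool so that the fingertips reach in under it, ahead of the gripper.
- stop_near (a point): Nearest place where the stop's front face can be (fixed point, 135 mm in from the front edge, 12 mm up). The stop is a flat rubber bumper 90 mm wide, 4 to 20 mm above the counter, square to the shelf's x, on its middle line. It is not measured: each time its face is set 0 to 25 mm beyond this point (board centre 60 to 85 mm in when it just touches), so feel for it.
- stop_far (a point): Farthest place where the untouched stop's front face can be: 25 mm beyond stop_near. The bumper is sprung: it resists with 0.8 N at first touch and 0.4 N more per mm, and goes in 8 mm (4 N) before it is hard. When the board is let go pressed against it, it may creep back a few mm but stays in touch, for the board's friction holds it.
- pitcher: Bystander: steel milk pitcher with a handle, 84 mm across, 110 mm high, standing to the left of the shelf. Origin: centre of its underside.
- jar: Bystander: glass jar with a steel cap, 72 mm across, 110 mm high, to the right of the shelf. Origin: centre of its underside.
- bowl: Bystander: white china bowl, 100 mm across, 45 mm high, farther to the right. Origin: centre of its underside.
Mind the look-alikes: they are no part of the job. Of the things that look like the board, the middle-sized one is meant. Leave any green or yellow look-alike of the cup alone.

How it is judged:
By the outcome, as a careful person would: the job done as asked, in the order asked, and still so for the second after the job is handed in, with the robot touching nothing.
It also fails if it takes over 70 s, if anything falls off the work surface, if the arm or the gripper's body presses on something with over 40 N, if the wrist force passes 120 N, or if a joint passes its speed limit or range.

## Robot

A 6-joint arm with a two-finger parallel gripper is mounted at the origin on the work surface. World frame = base frame: x ahead of the robot, y to its left, z up, the work surface at z = 0. Lengths are in m, angles in rad, forces in N, time in s.
With the tool pointing down it reaches from about 0.35 to 0.95 m from the base axis. Payload 17.4 kg.
Tool frame: the origin (TCP) lies at the very end of the fingers, on their centre line; the grasp point (between the pads) lies 19 mm behind it (ctrl.grip_depth is the distance from the TCP to the grasp point, in m); z points along the fingers, y is the direction in which the jaws open and shut (so a half turn about z gives the same grasp; the last joint's range is limited). The gripper opens to 93 mm and grips with 3 to 60 N. Pads are 15 mm wide; open, the fingers measure 128 mm over their backs; the gripper's body (75 mm by 188 mm) begins 65 mm behind the grasp point.
Start: joints at [1.141, 0.116, 1.442, -0, 1.584, -0.038], TCP at [0.258, 0.624, 0.219] pointing down, gripper open.
Joint ranges: [-2.83, 2.83], [-0.83, 2.19], [0.07, 2.5], [-1.14, 4.28], [0.01, 3], [-2.97, 2.97]. Speed limits (rad/s): [1.89, 1.89, 2.22, 3.14, 3.14, 3.14].

## Interface

Orientations are given as a unit quaternion [w, x, y, z].
In Python, from rig import ctrl, vision gives the robot as it stands. The module is installed in compiled form; this text tells all that it offers.
- The arm moves only by the shell command python3 -m inch 'ROWS' [OPENING] [FORCE]. ROWS is JSON, a list that holds one entry, the list of rows, each a list of 6 numbers: the shift along the world's x, y, z scaled (see below), then the turn, a rotation vector about the world's x, y, z scaled (see below). A call has 1 to 5 rows; each row shifts and turns the commanded pose from where the row before left it; what a row does not reach is not made up. The controller multiplies each number of a shift by 25 cm and each number of a turn by 120 degrees. A row lasts 1/10 s, in which the tool goes at most 50 mm and 8.59 degrees, less where a joint would pass 70% of its speed; a pose out of reach is approached as far as the arm can. A call with a number of a shift or a turn outside -1 to 1 is refused whole. A call with a gripper value outside its range is refused whole. OPENING is the opening, from 0 (shut) to 1 (fully open), set as the call begins (- or left out, the last holds). The fingers move at their own pace and stop on an object; FORCE is the grip in N (left out, the last holds). Time passes only in rows, so rows that do not move let the fingers close. It gives the time, the measured TCP pose, the force and the opening at its end, in the units of the state.
- ctrl.state(): the state, without advancing time (a new reading comes with each control period).
- vision.read_camera(name): name is "scene" or "side" or "wrist"; returns a dict with "pixels" (480x640x3 uint8, red, green, blue), "mtx" (3x3 intrinsics, pixels), "cam_to_world" (4x4, takes a point from camera to world coordinates). Camera axes: x right, y down, z forward; pixel columns grow to the right and rows downward; lengths in m; the calibration is good to about 2 mm. The wrist camera is an equidistant fisheye: a pixel r from the principal point sees the ray r / f radians off the axis. A picture is of the moment at which its call begins. There is no depth.
- ctrl.job_done(): hands the job in, once; it reports no verdict.
The state is a dict: "clock": time; "joint_pos": joint angles; "joint_vel": joint speeds; "joint_torque": joint torques, N m; "tcp_pos": TCP position; "tool_rot": TCP orientation; "contact_force": force on the tool from outside, world axes, zero at the start; "moment": the same for the moment, N m; "width": opening from 0.0 (shut) to 1.0 (fully open).
Only numpy, scipy, OpenCV 4.12 (cv2) and the standard library are available. Lean on these libraries where they do the work, as an engineer would, in place of code of your own. Each camera call takes 0.05 s, during which the arm holds its last target.

## Working session

There is one attempt and no reset: what is moved stays moved. The work goes in short steps, Python scripts to look and compute and a shell command to move; the robot and the scene stay as the last step left them, time stands still between calls to the robot, and variables do not carry over. Pictures are saved under pics/ and viewed, and the job is handed in when it is done.

```bash
mkdir -p pics
python3 - <<'E'
from rig import ctrl, vision
import cv2
s=ctrl.state(); print({k:s[k] for k in('clock','tcp_pos','tool_rot','contact_force','width')})
for n in('scene','side','wrist'):
    r=vision.read_camera(n); cv2.imwrite(f'pics/{n}0.png',r['pixels'][:,:,::-1]); print(n,r['mtx'].tolist() if hasattr(r['mtx'],'tolist') else r['mtx']); print(r['cam_to_world'])
E
```

```text
{'clock': 0.0, 'tcp_pos': array([0.25767432, 0.62364336, 0.21790034]), 'tool_rot': array([-1.37984503e-04,  1.94642708e-01,  9.80874028e-01, -5.81084916e-04]), 'contact_force': array([0.29417052, 0.18494481, 0.6870503 ]), 'width': 1.000076324142347}
scene [[467.2003620882111, 0.0, 321.00938624615793], [0.0, 467.2003620882111, 244.86478123242512], [0.0, 0.0, 1.0]]
[[-0.79799433  0.48437853 -0.35858401  0.95342097]
 [ 0.60249288  0.65540446 -0.45546385  0.48613899]
 [ 0.01440065 -0.57950188 -0.81484366  1.02880224]
 [ 0.          0.          0.          1.        ]]
side [[504.94713909516736, 0.0, 317.7766172736401], [0.0, 504.94713909516736, 228.87743092914653], [0.0, 0.0, 1.0]]
[[ 0.90678898 -0.25244264  0.33764842  0.12539781]
 [-0.4210829  -0.50326509  0.75459488 -1.01041021]
 [-0.02056526 -0.8264363  -0.56265452  0.80672317]
 [ 0.          0.          0.          1.        ]]
wrist [[371.64829954431775, 0.0, 320.7943906186704], [0.0, 371.64829954431775, 233.70793084593888], [0.0, 0.0, 1.0]]
[[ 3.81887001e-01  8.96803657e-01  2.23395434e-01  1.95684501e-01]
 [ 9.24208775e-01 -3.70385792e-01 -9.30188433e-02  6.49545247e-01]
 [-6.77144327e-04  2.41986707e-01 -9.70279328e-01  3.83929914e-01]
 [ 0.00000000e+00  0.00000000e+00  0.00000000e+00  1.00000000e+00]]
```

View pics/scene0.png

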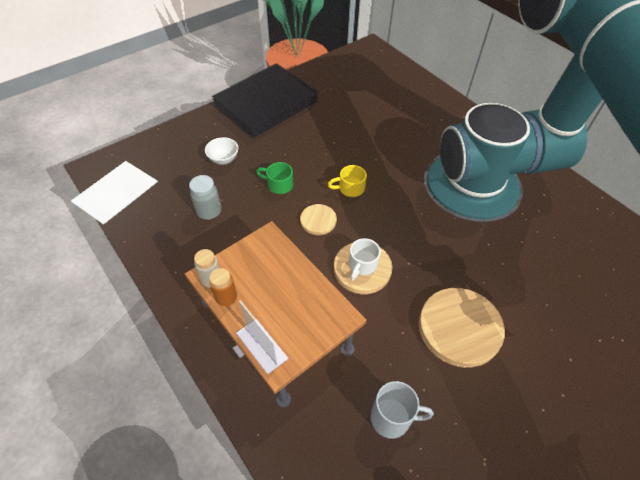

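View pics/side0.png

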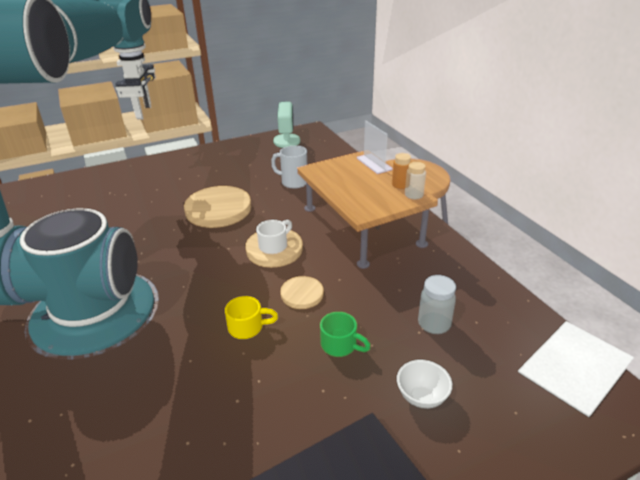

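View pics/wrist0.png

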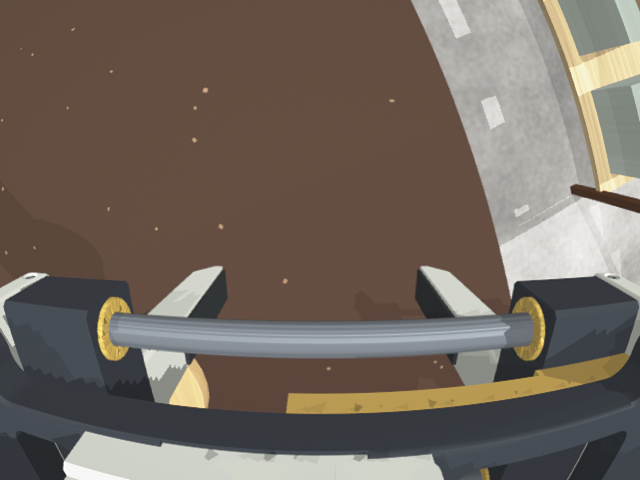

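The white cup stands on the middle-sized board, at scene (363,268) and side (274,247). The shelf's top corners in the scene view are near (272,224), (365,321), (276,383) and (187,274). I'll enlarge these.

Run:
```python
import cv2
a=cv2.imread('pics/scene0.png')[200:420,180:440]; cv2.imwrite('pics/c1.png',cv2.resize(a,None,fx=3,fy=2.7,interpolation=cv2.INTER_CUBIC)[:, :])
a=cv2.imread('pics/side0.png')[130:310,230:490]; cv2.imwrite('pics/c2.png',cv2.resize(a,None,fx=3,fy=3,interpolation=cv2.INTER_CUBIC))
```

```text
(no output)
```

View pics/c1.png

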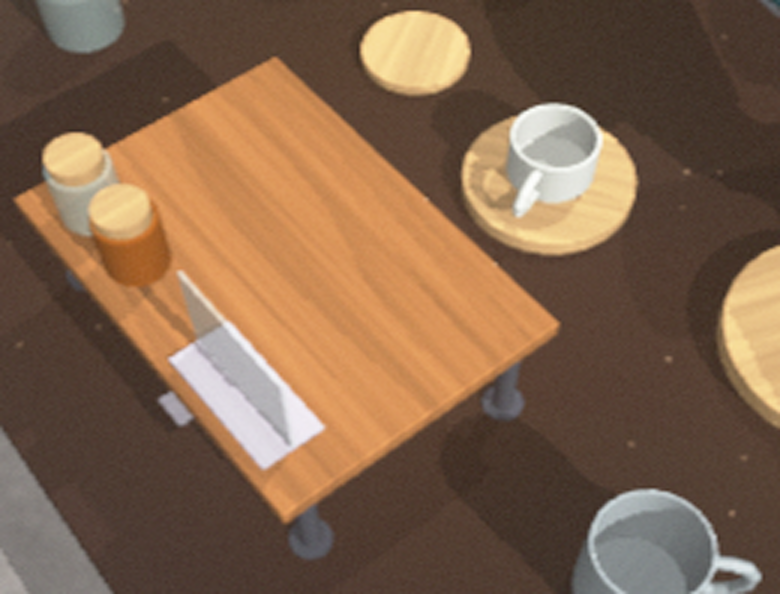

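View pics/c2.png

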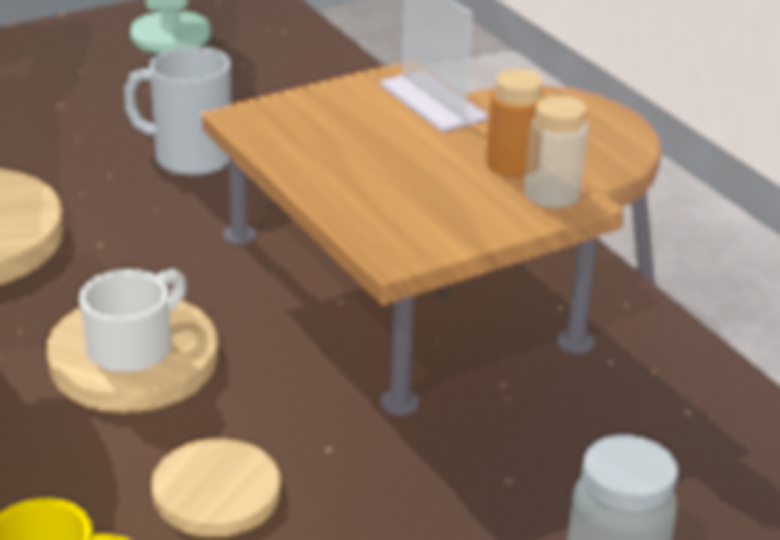

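```bash
cat > h.py <<'E'
from rig import ctrl, vision
import numpy as np, cv2
def ray(r,u,v,z):
    M=r['cam_to_world']; d=M[:3,:3]@np.array([(u-r['mtx'][0,2])/r['mtx'][0,0],(v-r['mtx'][1,2])/r['mtx'][1,1],1])
    o=M[:3,3]; return o+d*(z-o[2])/d[2]
def proj(r,P):
    M=np.linalg.inv(r['cam_to_world']); p=np.atleast_2d(P)@M[:3,:3].T+M[:3,3]
    q=p@r['mtx'].T; return q[:,:2]/q[:,2:]
E
python3 - <<'E'
from h import *
S=vision.read_camera('scene');D=vision.read_camera('side')
for n,p in dict(fr=(271.7,221.1),fl=(366.7,319.3),bl=(275.7,391.9),br=(185,273)).items(): print(n,ray(S,*p,.14).round(4))
for n,p in dict(fl=(297.7,168.3),fr=(358.3,225)).items(): print('side',n,ray(D,*p,.14).round(4))
print(ray(S,363.2,265.2,.02),ray(D,274,245,.02))
# colour segmentation of board
for nm,r,c in(('s',S,(363,268)),('d',D,(274,247))):
    hsv=cv2.cvtColor(r['pixels'],cv2.COLOR_RGB2HSV); print(hsv[280 if nm=='s' else 258,c[0]])
    m=((hsv[...,0]>8)&(hsv[...,0]<28)&(hsv[...,1]>50)&(hsv[...,2]>120)).astype('uint8')
    n,l,st,ce=cv2.connectedComponentsWithStats(m)
    k=l[280 if nm=='s' else 258,c[0]]; print(st[k],ce[k])
E
```

```text
fr [ 0.6157 -0.1378  0.14  ]
fl [0.6007 0.1995 0.14  ]
bl [0.8388 0.2123 0.14  ]
br [ 0.8524 -0.1294  0.14  ]
side fl [0.6036 0.1881 0.14  ]
side fr [ 0.6181 -0.1445  0.14  ]
[0.46082948 0.0380908  0.02      ] [0.46161532 0.02786344 0.02      ]
[ 17 112 219]
[ 334  243   59   52 1555] [362.09196141 273.09903537]
[ 18  94 208]
[ 245  229   58   39 1224] [274.09885621 251.28431373]
```

```bash
cat >> h.py <<'E'
def shelfpts(x,y,yaw):
    R=np.array([[np.cos(yaw),-np.sin(yaw),0],[np.sin(yaw),np.cos(yaw),0],[0,0,1]])
    f=lambda P:np.atleast_2d(P)@R.T+np.array([x,y,0])
    top=f([[0,-.17,.14],[0,.17,.14],[.24,.17,.14],[.24,-.17,.14]])
    bot=f([[0,-.17,.12],[0,.17,.12],[.24,.17,.12],[.24,-.17,.12]])
    return top,bot,f
def circ(x,y,z,r): 
    t=np.linspace(0,2*np.pi,60); return np.c_[x+r*np.cos(t),y+r*np.sin(t),0*t+z]
def overlay(r,fn,sh,bd,box,k=3,cup=None):
    x0,y0,x1,y1=box
    im=cv2.resize(r['pixels'][y0:y1,x0:x1,::-1],None,fx=k,fy=k,interpolation=cv2.INTER_CUBIC)
    def pl(P,c): cv2.polylines(im,[np.int32(((proj(r,P)-[x0,y0]+.5)*k-.5)*8)],True,c,1,cv2.LINE_AA,3)
    t,b,f=shelfpts(*sh); pl(t,(255,0,0)); pl(b,(255,255,0))
    for a in(.03,.215):
        for s in(-.155,.155): p=f([a,s,0])[0]; pl(circ(p[0],p[1],0,.008),(0,255,255))
    for z in(0,.02): pl(circ(bd[0],bd[1],z,.075),(0,0,255))
    if cup: pl(circ(cup[0],cup[1],.02,.025),(0,255,0)); pl(circ(cup[0],cup[1],.075,.038),(0,255,0))
    cv2.imwrite(fn,im)
E
python3 - <<'E'
from h import *
S=vision.read_camera('scene');D=vision.read_camera('side')
sh=(.609,.0265,.044);bd=(.461,.033)
overlay(S,'pics/o1.png',sh,bd,(180,200,440,395))
overlay(D,'pics/o2.png',sh,bd,(230,130,490,310))
E
```

```text
(no output)
```

View pics/o1.png

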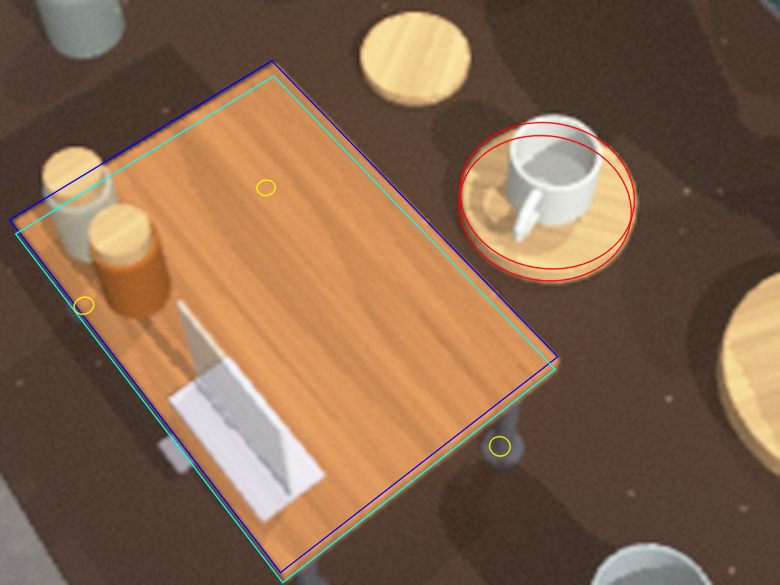

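View pics/o2.png

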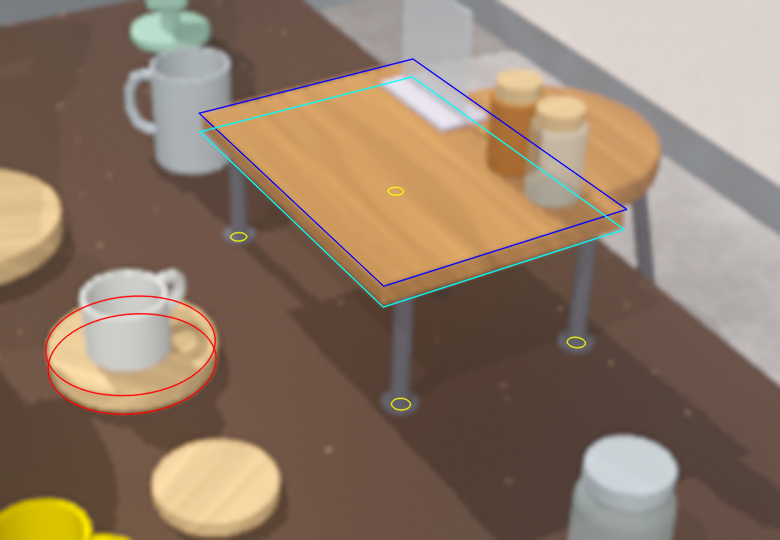

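Both overlays agree with the images to about 1–2 px. Next I'll check the bystanders along the approach.

Run:
```python
from h import *
S=vision.read_camera('scene')
for n,p,z in (('yellow',(352,190),0.01),('green',(280,187),.01),('small',(318,219),.02),('big',(462,325),.02),('pitcher base',(392,430),0),('jar',(206,215),0),('bowl',(222,160),0)): print(n,ray(S,*p,z).round(3))
```

```text
yellow [ 0.314 -0.187  0.01 ]
green [ 0.476 -0.321  0.01 ]
small [ 0.463 -0.153  0.02 ]
big [0.381 0.307 0.02 ]
pitcher base [0.669 0.383 0.   ]
jar [ 0.699 -0.364  0.   ]
bowl [ 0.553 -0.528  0.   ]
```

```bash
python3 -m inch '[[[0.02,-0.19,0,0,0,0.0625],[0.02,-0.19,0,0,0,0.0625],[0.02,-0.19,0,0,0,0.0625],[0.02,-0.19,0,0,0,0],[0.02,-0.19,0,0,0,0]]]' 0.75
```

```text
clock: 0.9
tcp_pos: [0.2825, 0.3846, 0.2185]
tool_rot: [0.0, -0.001, 1.0, 0.0]
contact_force: [0.4, -0.9, 0.7]
width: 0.753
```

```bash
python3 -m inch '[[[0.06,-0.18,0,0,0,0],[0.06,-0.18,0,0,0,0],[0.06,-0.18,0,0,0,0],[0.06,-0.18,0,0,0,0],[0.06,-0.18,0,0,0,0]]]'; python3 -m inch '[[[0,-0.16,0,0,0,0],[0,-0.16,0,0,0,0],[0,-0.14,0,0,0,0],[0,-0.04,0,0,0,0],[0,0,0,0,0,0]]]'
```

```text
clock: 1.4
tcp_pos: [0.3578, 0.1596, 0.219]
tool_rot: [0.001, -0.001, 1.0, 0.0]
contact_force: [1.2, -0.4, 0.1]
width: 0.749
clock: 1.9
tcp_pos: [0.3578, 0.0355, 0.2188]
tool_rot: [0.0, 0.001, 1.0, 0.0]
contact_force: [-0.1, 0.1, 0.1]
width: 0.751
```

```bash
python3 -m inch '[[[0,0,-0.12,0,-0.04,0],[0,0,-0.12,0,-0.04,0],[0,0,-0.12,0,-0.04,0],[0,0,-0.12,0,-0.04,0],[0,0,0,0,0,0]]]'
```

```text
clock: 2.4
tcp_pos: [0.3754, 0.0404, 0.092]
tool_rot: [0.157, -0.001, 0.988, -0.001]
contact_force: [-0.4, 0.8, 0.4]
width: 0.749
```

```bash
python3 -m inch '[[[-0.04,-0.012,0,0,0.05,0],[-0.04,-0.012,0,0,0.05,0],[0,0,0,0,0,0]]]'
python3 - <<'E'
from h import *
print(ctrl.state()['joint_pos'].round(3))
E
```

```text
clock: 2.7
tcp_pos: [0.3577, 0.0336, 0.0991]
tool_rot: [0.054, -0.001, 0.999, -0.001]
contact_force: [0.1, 0.6, -0.1]
width: 0.75
[ 0.026 -0.692  2.28  -0.005  1.445 -1.545]
```

```bash
python3 -m inch '[[[0,0.004,-0.09,0,0,0],[0,0,-0.09,0,0,0],[0,0,-0.09,0,0,0],[0,0,0,0,0,0]]]'
python3 - <<'E'
from h import *
print(ctrl.state()['joint_pos'].round(3))
S=vision.read_camera('scene')
overlay(S,'pics/o3.png',(.609,.0265,.044),(.461,.033),(230,180,490,375))
D=vision.read_camera('side')
overlay(D,'pics/o4.png',(.609,.0265,.044),(.461,.033),(170,130,430,310))
E
```

```text
clock: 3.1
tcp_pos: [0.3562, 0.0345, 0.0279]
tool_rot: [0.055, -0.001, 0.998, -0.001]
contact_force: [1.0, -0.1, 0.5]
width: 0.747
[ 0.03  -0.645  2.372 -0.005  1.305 -1.541]
```

View pics/o3.png

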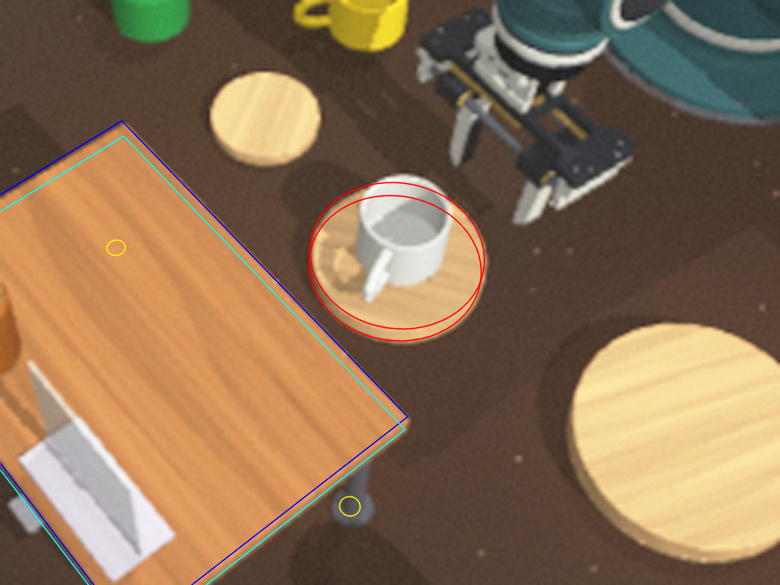

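View pics/o4.png

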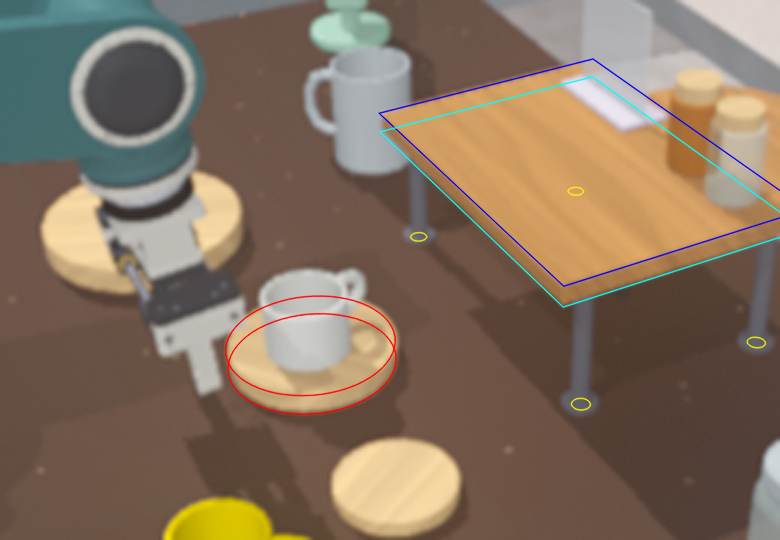

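Fingers are behind the board and centred on it. Now lower and begin pushing gently.

```bash
python3 -m inch '[[[0,0,-0.035,0,0,0],[0,0,-0.033,0,0,0],[0.02,0,0,0,0,0],[0.03,0,0,0,0,0],[0.03,0,0,0,0,0]]]'; python3 -m inch '[[[0.02,0,0,0,0,0],[0.012,0,0,0,0,0],[0.012,0,0,0,0,0],[0.012,0,0,0,0,0],[0.012,0,0,0,0,0]]]'
```

```text
clock: 3.7
tcp_pos: [0.3779, 0.034, 0.0125]
tool_rot: [0.056, -0.0, 0.998, -0.001]
contact_force: [-1.1, -0.8, -0.3]
width: 0.75
clock: 4.2
tcp_pos: [0.3939, 0.0341, 0.012]
tool_rot: [0.055, -0.0, 0.998, -0.001]
contact_force: [-3.2, 0.2, 0.3]
width: 0.753
```

```bash
python3 -m inch '[[[0.014,0,-0.002,0,-0.01,0],[0.016,0,-0.002,0,-0.012,0],[0.016,0,-0.002,0,-0.012,0],[0.016,0,0,0,-0.012,0],[0.016,0,0,0,-0.012,0]]]'; python3 -m inch '[[[0.016,-0.0003,0,0,-0.014,0],[0.016,-0.0003,0,0,-0.014,0],[0.016,-0.0003,0,0,-0.014,0],[0.016,-0.0003,0,0,-0.014,0],[0.016,-0.0003,0,0,-0.014,0]]]'
```

```text
clock: 4.7
tcp_pos: [0.4137, 0.034, 0.0106]
tool_rot: [0.117, -0.0, 0.993, -0.001]
contact_force: [-3.2, 0.8, -0.3]
width: 0.755
clock: 5.2
tcp_pos: [0.4338, 0.0336, 0.0106]
tool_rot: [0.19, -0.0, 0.982, -0.001]
contact_force: [-1.9, -0.4, -1.1]
width: 0.749
```

```bash
python3 -m inch '[[[0.016,-0.0003,0,0,-0.016,0],[0.016,-0.0003,0,0,-0.016,0],[0.016,-0.0003,0,0,-0.016,0],[0.016,-0.0003,0,0,-0.016,0],[0.016,-0.0003,0,0,-0.016,0]]]'; python3 -m inch '[[[0.016,-0.0003,0,0,-0.016,0],[0.016,-0.0003,0,0,-0.016,0],[0.016,-0.0003,0,0,-0.016,0],[0.016,-0.0003,0,0,-0.016,0],[0.016,-0.0003,0,0,-0.016,0]]]'
python3 - <<'E'
from h import *
x,y=ctrl.state()['tcp_pos'][:2]
S=vision.read_camera('scene')
overlay(S,'pics/o5.png',(.609,.0265,.044),(x+.0716,y),(230,180,490,375))
D=vision.read_camera('side')
overlay(D,'pics/o6.png',(.609,.0265,.044),(x+.0716,y),(170,130,430,310))
E
```

```text
clock: 5.7
tcp_pos: [0.4538, 0.0333, 0.0107]
tool_rot: [0.271, -0.0, 0.962, -0.001]
contact_force: [-1.8, -0.4, -1.1]
width: 0.75
clock: 6.2
tcp_pos: [0.4933, 0.0352, 0.0188]
tool_rot: [0.344, 0.0, 0.939, -0.002]
contact_force: [-2.9, -0.1, 0.8]
width: 0.751
```

View pics/o5.png

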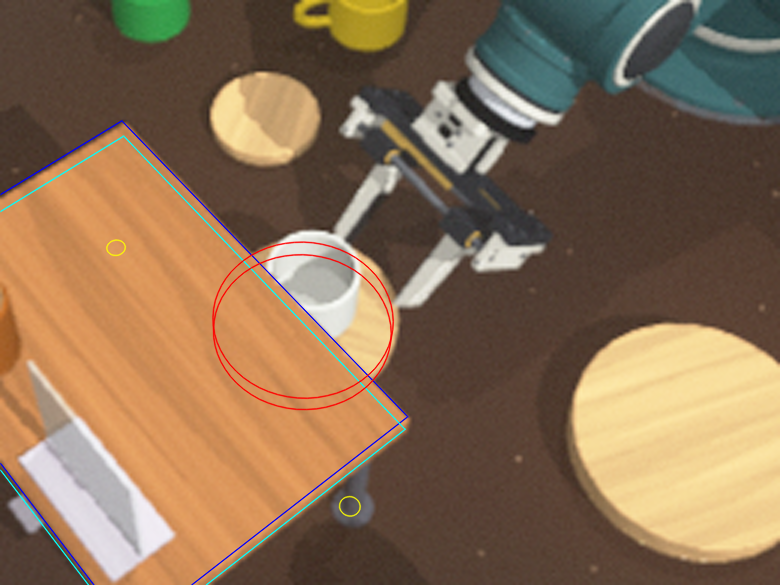

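View pics/o6.png

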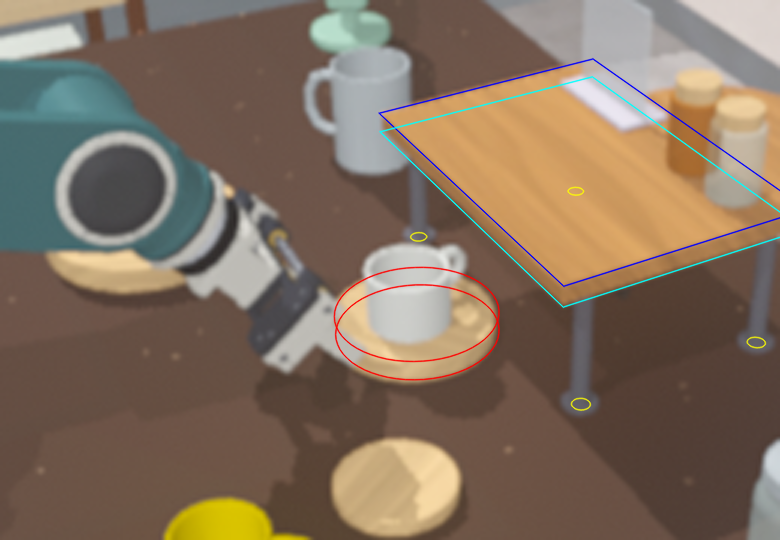

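The arm hit its reach limit and slid the tips ahead and upward to z=0.019. They may be partly over the board rim. I'll back off with less lean, re-lower, and measure the board again.

```bash
python3 -m inch '[[[-0.04,0,0,0,0.02,0],[-0.05,0,0,0,0.04,0],[-0.06,0,0,0,0.03,0],[0,0,0,0,0,0]]]'
python3 - <<'E'
from h import *
print(ctrl.state()['joint_pos'].round(3))
S=vision.read_camera('scene')
b=(.535,.034)
overlay(S,'pics/o7.png',(.609,.0265,.044),b,(230,180,490,375))
D=vision.read_camera('side')
overlay(D,'pics/o8.png',(.609,.0265,.044),b,(170,130,430,310))
E
```

```text
clock: 6.7
tcp_pos: [0.4556, 0.0352, 0.0196]
tool_rot: [0.253, 0.0, 0.968, -0.002]
contact_force: [-0.7, 0.7, -0.0]
width: 0.749
[ 0.035 -0.645  2.447 -0.029  0.828 -1.521]
```

View pics/o7.png

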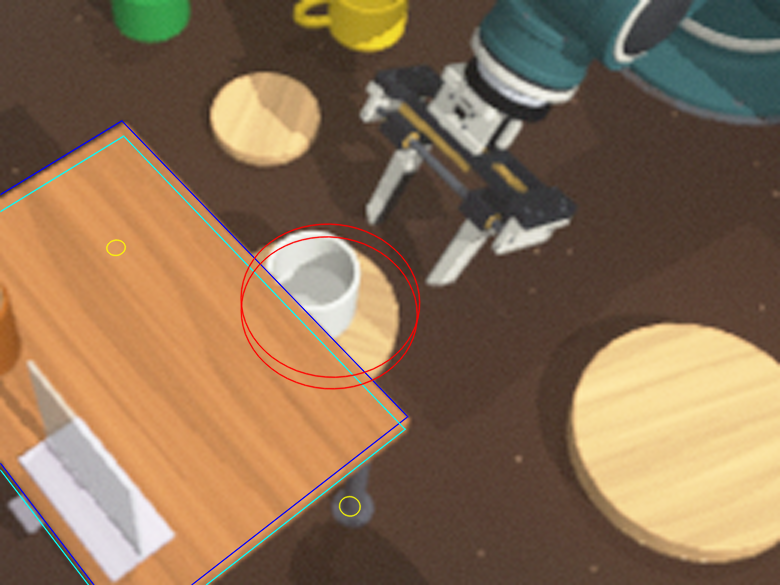

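View pics/o8.png

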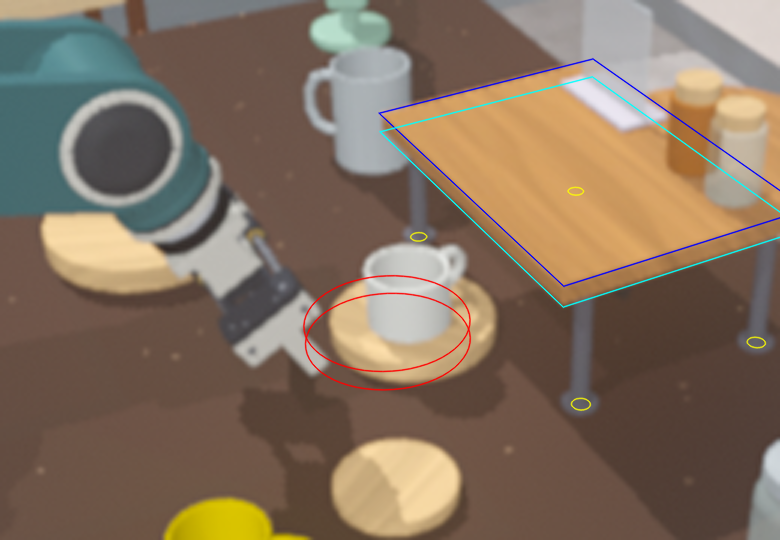

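```bash
python3 -m inch '[[[0,-0.004,-0.018,0,0,0],[0.004,0,-0.018,0,0,0],[0.03,0,0,0,0,0],[0.03,0,0,0,0,0],[0.02,0,0,0,0,0]]]';  python3 -m inch '[[[0.012,0,0,0,0,0],[0.012,0,0,0,0,0],[0.012,0,0,0,0,0],[0.012,-0.0005,0,0,0,0],[0.014,-0.0005,0,0,0,0]]]'
```

```text
clock: 7.3
tcp_pos: [0.4771, 0.0342, 0.0092]
tool_rot: [0.252, 0.0, 0.968, -0.002]
contact_force: [-0.2, -0.0, -0.0]
width: 0.746
clock: 7.8
tcp_pos: [0.4917, 0.034, 0.0091]
tool_rot: [0.252, 0.0, 0.968, -0.002]
contact_force: [-3.1, 0.3, 1.8]
width: 0.752
```

```bash
python3 -m inch '[[[0.016,-0.0005,0,0,-0.008,0],[0.016,-0.0005,0,0,-0.008,0],[0.016,-0.0005,0,0,-0.008,0],[0.016,-0.0005,0,0,-0.008,0],[0.016,-0.0005,0,0,-0.008,0]]]'; python3 -m inch '[[[0.016,-0.0005,0,0,-0.008,0],[0.016,-0.0005,0,0,-0.008,0],[0.016,-0.0005,0,0,-0.008,0],[0.016,-0.0005,0,0,-0.008,0],[0.016,-0.0005,0,0,-0.008,0]]]'
```

```text
clock: 8.3
tcp_pos: [0.5119, 0.0333, 0.0091]
tool_rot: [0.293, 0.0, 0.956, -0.002]
contact_force: [-1.4, 1.3, -1.7]
width: 0.752
clock: 8.8
tcp_pos: [0.532, 0.0327, 0.0092]
tool_rot: [0.333, 0.0, 0.943, -0.002]
contact_force: [-1.1, 0.1, -3.0]
width: 0.75
```

```bash
python3 -m inch '[[[0.016,-0.0005,0,0,-0.01,0],[0.016,-0.0005,0,0,-0.01,0],[0.016,-0.0005,0,0,-0.01,0],[0.016,-0.0005,0,0,-0.01,0],[0.016,-0.0005,0,0,-0.01,0]]]'; python3 -m inch '[[[0.016,-0.0005,0,0,-0.002,0],[0.016,-0.0005,0,0,0,0],[0.016,-0.0005,0,0,0,0],[0.016,-0.0005,0,0,0,0],[0.012,-0.0005,0,0,0,0]]]'
python3 - <<'E'
from h import *
x,y=ctrl.state()['tcp_pos'][:2]; print(ctrl.state()['contact_force'])
S=vision.read_camera('scene')
b=(x+.0716,y)
overlay(S,'pics/o9.png',(.609,.0265,.044),b,(230,180,490,375))
D=vision.read_camera('side')
overlay(D,'pics/o10.png',(.609,.0265,.044),b,(220,130,480,310))
E
```

```text
clock: 9.3
tcp_pos: [0.552, 0.0321, 0.0093]
tool_rot: [0.382, 0.0, 0.924, -0.002]
contact_force: [-1.5, -0.0, -2.3]
width: 0.753
clock: 9.8
tcp_pos: [0.5712, 0.0314, 0.0093]
tool_rot: [0.383, 0.0, 0.924, -0.002]
contact_force: [-3.2, -0.4, -1.2]
width: 0.752
[-3.23203768 -0.39695436 -1.24050092]
```

View pics/o9.png

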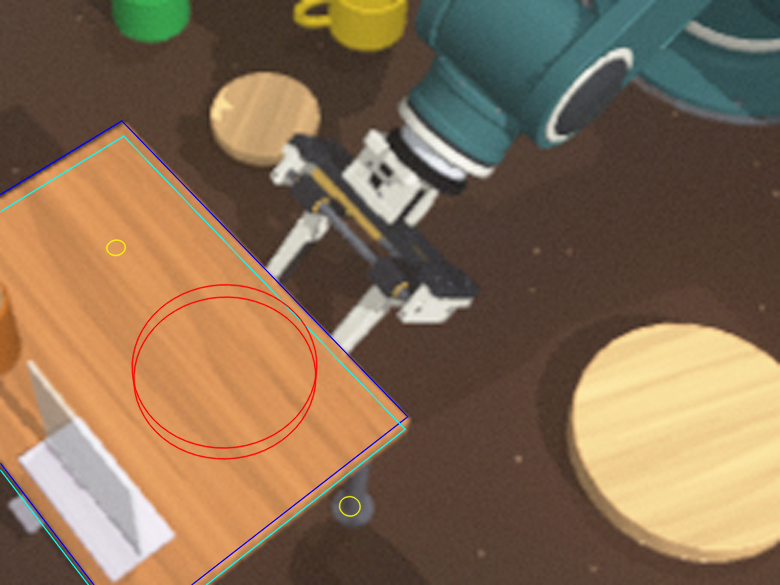

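View pics/o10.png

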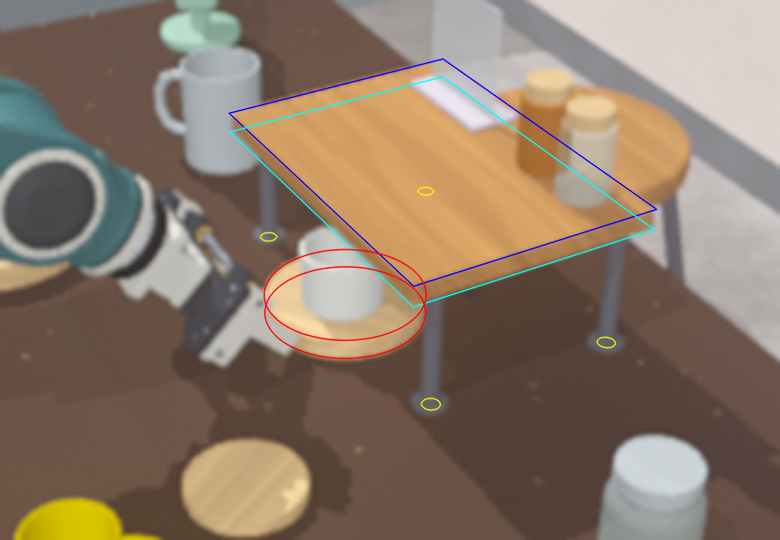

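```bash
python3 -m inch '[[[0.012,-0.0008,0,0,0,0],[0.012,-0.0008,0,0,0,0],[0.012,-0.0008,0,0,0,0],[0.012,-0.0008,0,0,0,0],[0.012,-0.0008,0,0,0,0]]]'; python3 -m inch '[[[0.008,0,0,0,0,0],[0.008,0,0,0,0,0]]]'|grep -E 'pos|force'
for i in 1 2 3; do python3 -m inch '[[[0.004,0,0,0,0,0]]]'|grep -E 'pos|force'; done
```

```text
clock: 10.4
tcp_pos: [0.586, 0.0304, 0.0093]
tool_rot: [0.383, 0.0, 0.924, -0.002]
contact_force: [-2.3, -0.4, -0.3]
width: 0.754
tcp_pos: [0.5899, 0.0305, 0.0092]
contact_force: [-3.9, 0.6, 0.6]
tcp_pos: [0.5909, 0.0305, 0.0093]
contact_force: [-2.9, 0.3, 0.1]
tcp_pos: [0.5918, 0.0304, 0.0092]
contact_force: [-3.2, 0.1, 1.3]
tcp_pos: [0.5927, 0.0305, 0.0092]
contact_force: [-3.3, 0.2, 0.7]
```

```bash
for i in 1 2 3 4; do python3 -m inch '[[[0.004,0,0,0,0,0]]]'|grep -E 'pos|force'; done
```

```text
tcp_pos: [0.5937, 0.0305, 0.0092]
contact_force: [-2.5, 0.3, 1.2]
tcp_pos: [0.5948, 0.0304, 0.0093]
contact_force: [-3.8, -0.4, 0.3]
tcp_pos: [0.5958, 0.0305, 0.0093]
contact_force: [-3.3, 0.3, -0.5]
tcp_pos: [0.5968, 0.0305, 0.0092]
contact_force: [-4.0, 0.6, 0.7]
```

```bash
for i in 1 2 3 4; do python3 -m inch '[[[0.004,0,0,0,0,0]]]'|grep -E 'pos|force'; done
```

```text
tcp_pos: [0.5978, 0.0305, 0.0092]
contact_force: [-3.0, -0.5, -0.7]
tcp_pos: [0.5988, 0.0305, 0.0092]
contact_force: [-3.5, 0.1, 0.7]
tcp_pos: [0.5998, 0.0304, 0.0092]
contact_force: [-3.6, -1.0, 0.2]
tcp_pos: [0.6008, 0.0304, 0.0093]
contact_force: [-3.0, 0.7, -0.0]
```

Steady at about 3.3 N, so no stop yet. I'll keep feeling forward.

```bash
for i in 1 2 3 4; do python3 -m inch '[[[0.004,0,0,0,0,0]]]'|grep -E 'pos|force'; done
```

```text
tcp_pos: [0.6018, 0.0305, 0.0092]
contact_force: [-3.5, -0.5, 0.8]
tcp_pos: [0.6028, 0.0305, 0.0092]
contact_force: [-4.1, 0.3, 0.8]
tcp_pos: [0.6038, 0.0304, 0.0092]
contact_force: [-3.2, 0.2, 1.1]
tcp_pos: [0.6048, 0.0305, 0.0093]
contact_force: [-2.7, 0.7, 0.2]
```

```bash
for i in 1 2 3; do python3 -m inch '[[[0.004,0,0,0,0,0]]]'|grep -E 'pos|force'; done
```

```text
tcp_pos: [0.6058, 0.0305, 0.0092]
contact_force: [-2.9, 0.2, 1.1]
tcp_pos: [0.6068, 0.0304, 0.0092]
contact_force: [-3.2, 0.3, 0.6]
tcp_pos: [0.6077, 0.0304, 0.0092]
contact_force: [-5.4, -0.3, 1.4]
```

```bash
for i in 1 2; do python3 -m inch '[[[0.004,0,0,0,0,0]]]'|grep -E 'pos|force'; done
```

```text
tcp_pos: [0.6087, 0.0304, 0.0092]
contact_force: [-4.5, -0.4, 0.8]
tcp_pos: [0.6097, 0.0305, 0.0091]
contact_force: [-4.6, -0.6, 1.2]
```

```bash
for i in 1 2; do python3 -m inch '[[[0.004,0,0,0,0,0]]]'|grep -E 'pos|force'; done
```

```text
tcp_pos: [0.6106, 0.0304, 0.0091]
contact_force: [-6.9, -0.8, 1.9]
tcp_pos: [0.6116, 0.0304, 0.0091]
contact_force: [-6.9, -0.5, 1.5]
```

```bash
python3 -m inch '[[[0,0,0,0,0,0]]]'|grep -E 'pos|force';python3 -m inch '[[[0,0,0,0,0,0]]]'|grep -E 'pos|force'
python3 - <<'E'
from h import *
x,y=ctrl.state()['tcp_pos'][:2]
D=vision.read_camera('side')
overlay(D,'pics/o11.png',(.609,.0265,.044),(x+.0716,y),(220,130,480,310))
print(vision.read_camera('wrist')['pixels'].shape); cv2.imwrite('pics/w1.png',vision.read_camera('wrist')['pixels'][:,:,::-1])
E
```

```text
tcp_pos: [0.6117, 0.0304, 0.0092]
contact_force: [-5.7, -0.1, 1.9]
tcp_pos: [0.6117, 0.0305, 0.0091]
contact_force: [-5.9, -0.1, 1.9]
(480, 640, 3)
```

View pics/o11.png

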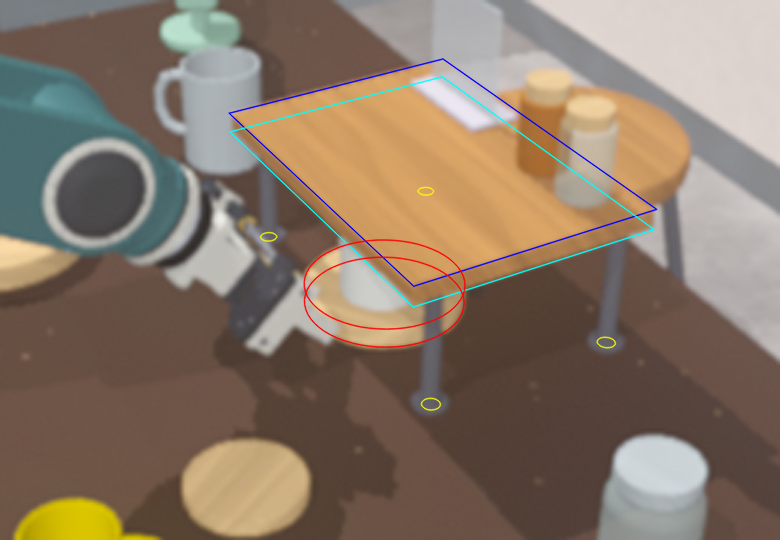

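View pics/w1.png

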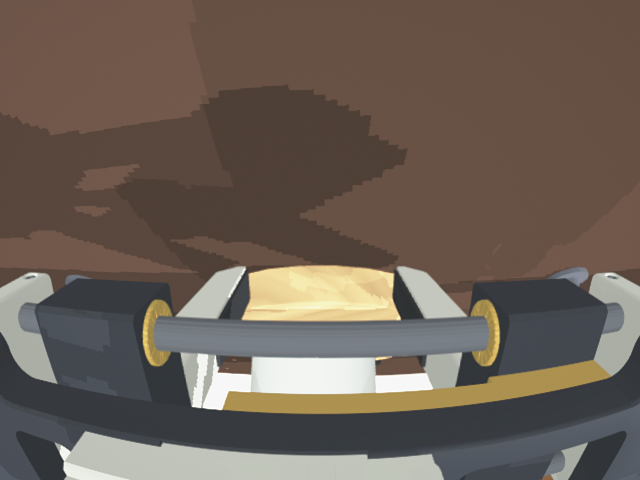

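The stop is engaged: about 5.8 N against a 3.3 N sliding baseline, roughly 4 mm in. The cup is upright. Backing off straight and slowly.

```bash
python3 -m inch '[[[-0.004,0,0,0,0,0],[-0.004,0,0,0,0,0],[-0.008,0,0,0,0,0],[-0.012,0,0,0,0,0],[-0.02,0,0,0,0,0]]]'; python3 -m inch '[[[-0.06,0,0,0,0,0],[-0.08,0,0,0,0,0],[-0.08,0,0.02,0,0.02,0],[-0.06,0,0.04,0,0.03,0],[0,0,0.08,0,0.03,0]]]'
python3 -m inch '[[[0,0,0,0,0,0],[0,0,0,0,0,0]]]'
python3 - <<'E'
from h import *
D=vision.read_camera('side')
overlay(D,'pics/o12.png',(.609,.0265,.044),(.683,.0305),(220,130,480,310))
S=vision.read_camera('scene'); cv2.imwrite('pics/s12.png',S['pixels'][:,:,::-1])
cv2.imwrite('pics/w2.png',vision.read_camera('wrist')['pixels'][:,:,::-1])
E
```

```text
clock: 13.65
tcp_pos: [0.5995, 0.0304, 0.0093]
tool_rot: [0.383, 0.0, 0.924, -0.002]
contact_force: [0.2, 0.7, 0.1]
width: 0.75
clock: 14.15
tcp_pos: [0.5271, 0.0305, 0.0431]
tool_rot: [0.303, 0.0, 0.953, -0.002]
contact_force: [0.5, -0.8, 0.8]
width: 0.749
clock: 14.35
tcp_pos: [0.5299, 0.0304, 0.0447]
tool_rot: [0.306, 0.0, 0.952, -0.002]
contact_force: [0.2, 0.2, -0.5]
width: 0.749
```

View pics/o12.png

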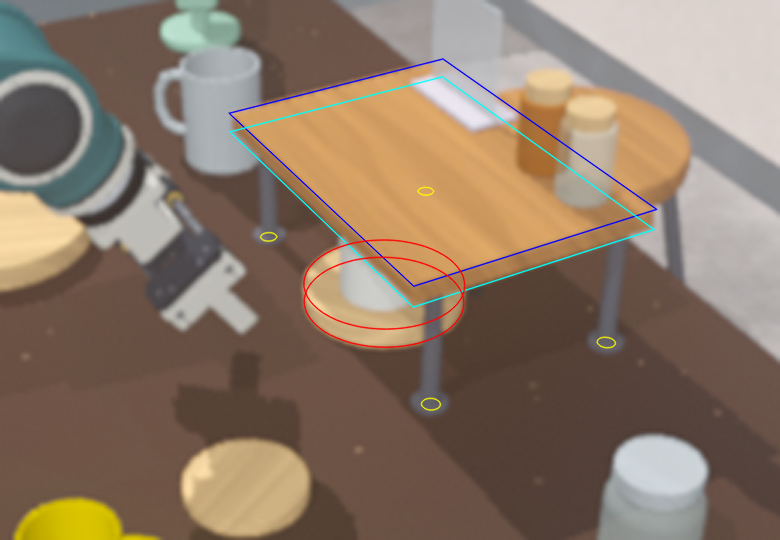

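View pics/s12.png

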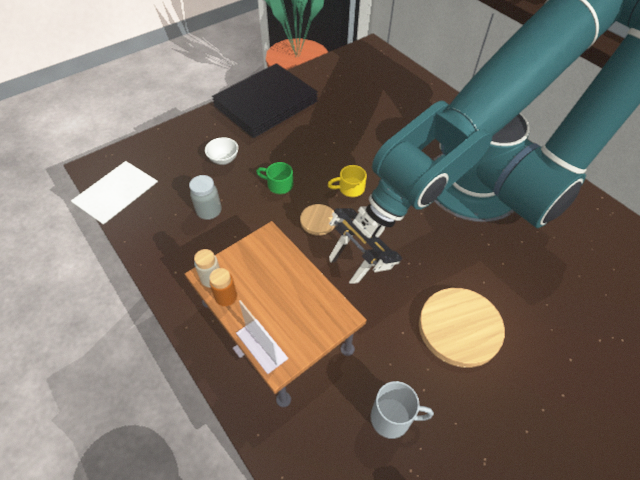

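View pics/w2.png

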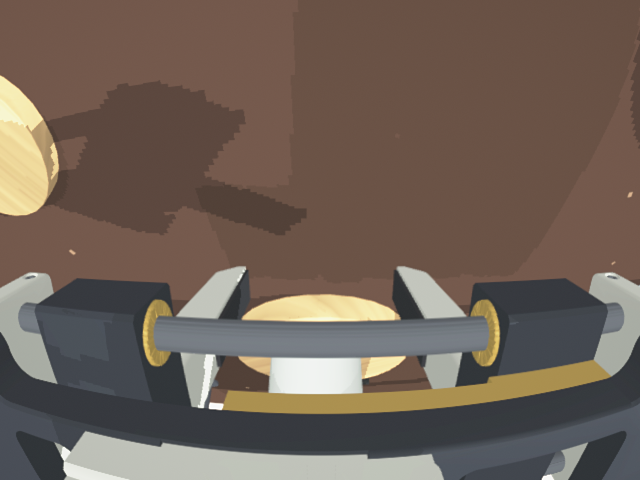

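After release the board edge is still at about (304,290) in the side crop, as it was before. The cup is upright and the arm is clear, with the force reading near zero.

Run:
```python
from rig import ctrl
print(ctrl.job_done())
```

```text
the job is handed in; nothing more can be done
None
```

The board, with the cup still standing on it, is under the shelf and resting against the stop, and I handed the job in at about 14.5 s. I pushed it with both fingers, leaning the tool to 45° on the way, and felt for the stop in 1 mm steps.

- **Stop:** Sliding took about 3.3 N. The force began to rise with the board centre about 70 mm in, and I stopped about 4 mm further on, at roughly 5.8 N. That force is noisy by about 1 N, so the 4 mm is approximate.
- **After letting go:** The pictures show no visible creep back, and the cup is upright. The force reading is near zero with the fingers well clear.
- **Position:** The board is about 1–2 mm off the shelf's middle line, judged from camera measurements good to about 2–3 mm. The pitcher, jar, bowl and look-alikes look unmoved.
- **What went wrong:** Partway across, the arm hit its reach limit and the fingertips rose to 19 mm and slid about 4 mm over the board's rim, at under 3 N. I backed off, re-lowered and carried on; the cup did not visibly shift.

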